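# Ease open the egg steamer and add the last egg

## Task

Add the egg from the white tray to the egg steamer: press the orange button to release the sprung lid and, since its damper is worn, keep it in check so that it rises gently until fully open instead of flying up. Stand the egg upright in the free cup of the rack, handling it gently, then swing the lid down without slamming it until it latches shut. Do not disturb the eggs already in the rack or the pasta jar and the salt shaker beside the steamer.

Things in the scene. Friction and masses are not known exactly. Their poses are not given: they have to be found in the camera images.
- cooker: round cream egg steamer, fixed; base 164 mm across, 73 mm high (130 mm with the lid shut). Origin: centre of its underside on the worktop; x points from its front (button side) to its back (hinge), z up. A 60 mm wide latch housing stands out in front to 121 mm from the centre. Lid: a clear dome, 158 mm across, 56 mm high, with a flat cream ledge in front.
- lid_hinge (a point): middle of the hinge line at the back of the steamer, 87 mm behind its centre, 74 mm up; the axis is the steamer's y axis. The lid swings up and back about it. Its damper is worn: let go, the lid flies open at over 6 rad/s. A finger kept on the ledge's top face lets it rise under control; that face turns to the back as the lid rises, so the finger ends behind the upright ledge.
- lid (a joint): lid angle in rad: 0 shut (below 0.01 latched), 1.65 fully open (5 degrees past upright). A spring drives it open with about 3.5 N at the ledge when shut, 1.8 N when open, and keeps it open. Pushed shut (about 5 N at the ledge at the end) it latches by itself, unless the button is held down.
- button_top (a point): centre of the top of the orange release button, a 20 x 28 mm rocker in the middle of the ledge; it rides on the lid, shut 194.5 mm in front of the hinge line, 14 mm above it. Its top slopes up to the front: rear edge 3 mm, middle 6 mm, front edge 9 mm proud of the ledge. Pressed down at its middle or front (2 to 3 N, 4 to 6 mm) it draws back the latch hook; the lid then rises with the finger.
- button (a joint): rotation of the release button in rad: 0 at rest, 0.28 fully pressed (top about level); the latch lets go at about 0.17.
- ledge_left (a point): point on the top face of the lid's ledge, 42 mm to the left (steamer's +y) of the button's centre, where the lid can be pushed shut without pressing the button; it moves with the lid. The ledge is 8 mm thick, 132 mm wide and reaches from 166 mm (foot of the dome) to 209 mm from the hinge line; shut, its top is 8 mm above that line.
- ledge_right (a point): the same 42 mm to the right (-y) of the button's centre.
- rack: aluminium egg rack inside the steamer, a fixed disc 142 mm across at any turn, its origin at the centre of its underside 51 mm above the worktop, z up. It carries three ring cups (34 mm bore, 41 mm outside, 16 mm high, tops 70 mm above the worktop) 36 mm from its centre, 120 degrees apart; two hold eggs, one is free.
- free_seat (a point): where the centre of the new egg is when it stands properly in the free ring cup: on the cup's axis, 16 mm above the cup's top.
- egg_new_center (a point): centre of the white hen's egg that stands upright in a cup of the egg tray (egg 43 mm thick, 53 mm long, about 60 g); the point's x axis runs along the egg's length. The egg's middle stands 16 mm above its cup's top and 32 mm above the tray's plate. It cracks if a finger squeezes it with over 45 N or if it lands or is pressed on the rack with over 25 N.
- egg_a_center (a point): centre of one of the two eggs of the same size already in the rack; x along the egg's length.
- egg_b_center (a point): centre of the other egg in the rack; x along the egg's length.
- egg_tray: square white porcelain tray, 134 mm wide, 7 mm thick, fixed to the worktop, with four ring cups (34 mm bore, 41 mm outside, tops 23 mm above the worktop) at 34 mm either side of its middle along x and y; the egg stands in the cup at x -34, y -34. Origin: centre of its underside.
- pasta_jar_mid (a point): middle of a glass jar of pasta with a yellow lid, 87 mm across, 142 mm tall, standing beside the steamer (z axis upright).
- shaker_mid (a point): middle of a white salt shaker with a grey top, 44 mm across, 90 mm tall, standing on the other side of the steamer (z axis upright).
There are look-alikes about, which are no part of the job. There is more than one size of the part that bears egg_new_center; the job needs the middle-sized.

How it is judged (in metres and radians):
On the way, in this order (a step that is already met when the one before it is completed fails the run):
1. the lid is fully open (over 1.58 rad) and still (value of joint lid above 1.58 rad and velocity of joint lid below 0.2 rad/s), for 0.3 s.
2. the egg stands in the free cup, let go, with the lid still open (distance between egg_new_center and free_seat below 0.008 m and angle between the x axis of egg_new_center and the z axis of rack, either way round below 0.35 rad and contact force between the fingers and egg_new below 0.05 N and value of joint lid above 1.4 rad), for 0.2 s.
At the end, for the whole second after the job is handed in: The lid is latched shut (under 0.02 rad) with nothing holding it; the new egg stands at rest in the free cup, its centre within 8 mm of the seat point and its length within 20 degrees of upright; the two other eggs are within 12 mm of where they were (value of joint lid below 0.02 rad and distance between egg_new_center and free_seat below 0.008 m and angle between the x axis of egg_new_center and the z axis of rack, either way round below 0.35 rad and distance of each of egg_a_center, egg_b_center from where it was at the start of the episode below 0.012 m and linear speed of egg_new below 0.02 m/s); the robot touches nothing.
It fails at once if the lid flew up or was slammed (turned faster than 2.5 rad/s) (velocity of joint lid above 2.5 rad/s or velocity of joint lid below -2.5 rad/s).
It fails at once if the egg was squeezed too hard (over 90 N in sum, 45 N a finger) (contact force between the fingers and egg_new above 90 N).
It fails at once if the egg was dropped on or pressed into the rack with more than 25 N (contact force between egg_new and rack above 25 N).
It fails at once if an egg already in the rack was pushed out of place (more than 15 mm) (distance of any of egg_a_center, egg_b_center from where it was at the start of the episode above 0.015 m).
It fails at once if the pasta jar or the salt shaker was tipped or moved by more than 20 mm (distance of any of pasta_jar_mid, shaker_mid from where it was at the start of the episode above 0.02 m or angle between any of pasta_jar_mid, shaker_mid's own z axis and vertical above 0.3 rad).
It also fails if it takes over 72 s, if anything falls off the work surface, if the arm or the gripper's body presses on something with over 40 N, if the wrist force passes 120 N, or if a joint passes its speed limit or range.

## Robot

A 7-joint arm with a two-finger parallel gripper is mounted at the origin on a cart in front of the work surface, level with it; the furniture and walls round the work are solid. World frame = base frame: x ahead of the robot, y to its left, z up, the work surface at z = 0. Lengths are in m, angles in degrees, forces in N, time in s.
With the tool pointing down it reaches from about 0.35 to 0.775 m from the base axis. Payload 3.1 kg.
Tool frame: the origin (TCP) lies on the centre line of the jaws, within the pads' length; the fingertips stand 17 mm ahead of it and the grasp point (between the pads) lies 2 mm behind it (robot.tip_reach is the distance from the TCP to the fingertips, in m); z points along the fingers, y is the line along which they close (so a half turn about z gives the same grasp; the last joint's range is limited). The gripper opens to 85 mm and grips with 20 to 120 N. Pads are 22 mm wide; open, the fingers measure 114 mm over their backs; the gripper's body (76 mm by 85 mm) begins 54 mm behind the grasp point. The pads swing forward as they close: fully open they stand 13 mm farther back than shut.
Start: joints at [63.787, 17.813, 0.802, 86.603, -0.252, 75.585, -1.558], TCP at [0.222, -0.503, 0.248] pointing down, gripper open.
Joint ranges: [-154.91, 154.91], [-16.99, 109.72], [-72.82, 74.43], [7.12, 147.25], [-82.49, 262.49], [11.32, 116.49], [-174.64, 174.64]. Speed limits (degrees/s): [159.86, 159.86, 180, 180, 180, 180, 180].

## Interface

Orientations are given as [roll, pitch, yaw] about the fixed x, y, z axes, in that order (R = Rz(yaw) Ry(pitch) Rx(roll)).
In Python, from station import robot, fingers, vision, workorder, recognise gives the robot as it stands. Calls block until the motion is done:
- robot.move_to(position, orientation): joint-space move of the TCP to a pose.
- robot.line_to(position, orientation=None, velocity=0.15, f_stop=None): straight line of the TCP; orientation=None keeps the orientation; velocity is the mean speed in m/s. With f_stop (N) it stops when the force on the tool has changed by that much, and returns True; else False.
- robot.move_j(angles): joint-space move.
- fingers.gripper_to(opening, force=None): opening from 0.0 (shut) to 1.0 (fully open); force is the grip in N (None keeps the last); returns when the fingers have stopped.
- robot.pause(seconds).
- robot.inverse_kinematics(position, orientation): joint angles nearest the present ones, or None.
- vision.grab_frame(name): name is "scene" or "top"; returns the picture (480x640x3 uint8, red, green, blue); there is no depth.
- vision.calibration(name): a dict with "mtx" (3x3 intrinsics, pixels), "k1" (the pictures are not rectified: a ray, as slopes to the right and down, at radius r is drawn at 1 + k1 r^2 times it, then the intrinsics apply), "extrinsics" (4x4, takes a point from world to camera coordinates). Camera axes: x right, y up, looking along -z (the intrinsics and any distortion apply to the point x, -y, -z); pixel columns grow to the right and rows downward; lengths in m; the calibration is good to about 2 mm. A picture is of the moment at which its call begins. calibration takes no time and is no camera call.
A pose or a line that the arm cannot do raises robot.PlanningError and nothing moves.
- workorder.close_job(): hands the job in; it is judged then, once.
Trained networks look in the newest picture that a camera, given by its name, has taken for a name from the list of things; names that differ only in an ending like _2 or _b are one class to them, and where a whole thing is asked for, a point or a joint stands for the part that bears it (a point fixed in the world has none). Each returns a list of dicts, best first, with "p" (0 to 1); they miss things now and then, are a little off and sometimes report something else, mostly with a low value. They report only what shows in the picture. A call takes as long as a camera call. They do not tell look-alikes from the thing itself.
- recognise(label, camera): "rect" ([centre column, centre row, width, height] in pixels, round what is visible of it).
Readings, each from a call of its own:
- robot.current_time_s(): time.
- robot.current_joint_positions(): joint angles.
- robot.current_dq(): joint speeds.
- robot.current_joint_torque(): joint torques, N m.
- robot.current_tool_pos(): TCP position.
- robot.current_eef_rot(): TCP orientation.
- robot.current_contact_force(): force on the tool from outside, world axes, zero at the start.
- robot.current_torque(): the same for the moment, N m.
- robot.current_finger_gap(): opening from 0.0 (shut) to 1.0 (fully open).
- robot.current_gripper_force(): force on a finger pad.
Only numpy, scipy, OpenCV 4.12 (cv2) and the standard library are available. Lean on these libraries where they do the work, as an engineer would, in place of code of your own. Each camera call takes 0.05 s, during which the arm holds its last target. There are 200 camera calls.

## Working session

There is one attempt and no reset: what is moved stays moved. The work goes in short steps, each a Python script; the robot and the scene stay as the last script left them, time stands still between calls to the robot, and variables do not carry over. Pictures are saved under pics/ and viewed, at most 11 in all, crops included, and the job is handed in when it is done.

```bash
ls; mkdir -p pics; python3 - <<'E'
from station import robot, fingers, vision, workorder, recognise
import cv2, numpy as np
for n in ("scene","top"):
    im=vision.grab_frame(n); cv2.imwrite(f"pics/{n}0.png",im[:,:,::-1])
    c=vision.calibration(n); print(n,c["mtx"],c["k1"],np.round(c["extrinsics"],4).tolist())
    for l in ("cooker","button_top","rack","egg_new_center","egg_a_center","egg_tray","pasta_jar_mid","shaker_mid"):
        print(l,[(np.round(d["rect"]).tolist(),round(d["p"],2)) for d in recognise(l,n)])
print(robot.current_time_s(),robot.current_tool_pos(),robot.current_eef_rot(),robot.tip_reach)
E
```

```text
pics
scene [[468.27045452   0.         313.9953945 ]
 [  0.         468.27045452 233.32176726]
 [  0.           0.           1.        ]] 0.020786922142859817 [[-0.8195, -0.5726, 0.0224, 0.4629], [0.3748, -0.506, 0.7769, -0.2236], [-0.4335, 0.645, 0.6293, -0.9074], [0.0, 0.0, 0.0, 1.0]]
cooker [([346.0, 199.0, 92.0, 67.0], 0.76)]
button_top [([268.0, 328.0, 80.0, 67.0], 0.37)]
rack []
egg_new_center [([250.0, 335.0, 24.0, 24.0], 0.9), ([297.0, 395.0, 36.0, 40.0], 0.67), ([231.0, 390.0, 19.0, 22.0], 0.55)]
egg_a_center []
egg_tray [([266.0, 327.0, 82.0, 68.0], 0.7)]
pasta_jar_mid [([366.0, 161.0, 36.0, 57.0], 0.96), ([349.0, 191.0, 88.0, 57.0], 0.38)]
shaker_mid [([300.0, 233.0, 21.0, 42.0], 0.89), ([367.0, 160.0, 36.0, 53.0], 0.51)]
top [[450.71302722   0.         326.4453299 ]
 [  0.         450.71302722 238.91571985]
 [  0.           0.           1.        ]] 0.040066960629796575 [[0.015, -0.9998, -0.0092, 0.078], [0.9883, 0.0135, 0.1521, -0.543], [-0.152, -0.0114, 0.9883, -0.9543], [0.0, 0.0, 0.0, 1.0]]
cooker [([420.0, 232.0, 78.0, 102.0], 0.89), ([419.0, 233.0, 76.0, 98.0], 0.37)]
button_top [([430.0, 274.0, 16.0, 11.0], 0.5)]
rack []
egg_new_center [([186.0, 335.0, 29.0, 27.0], 0.97), ([216.0, 266.0, 22.0, 20.0], 0.64), ([169.0, 286.0, 16.0, 13.0], 0.49)]
egg_a_center []
egg_tray [([240.0, 265.0, 81.0, 78.0], 0.7)]
pasta_jar_mid [([498.0, 216.0, 67.0, 49.0], 0.68)]
shaker_mid [([345.0, 223.0, 20.0, 25.0], 0.83)]
0.9 [ 0.2221794  -0.5031469   0.24831168] [1.79997749e+02 1.44117044e-03 2.38281160e+01] 0.017
```

View pics/top0.png

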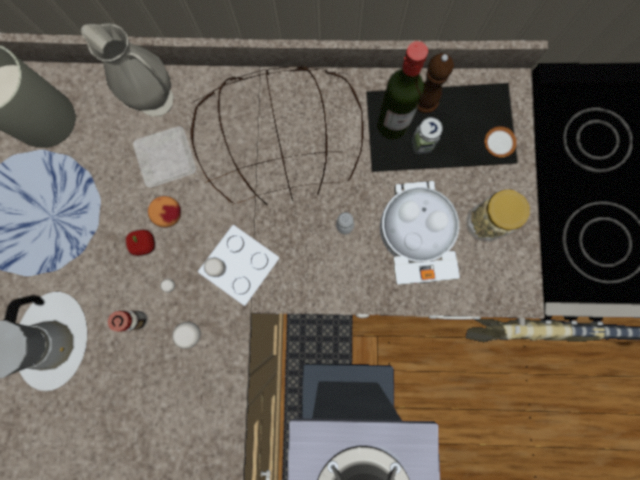

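View pics/scene0.png

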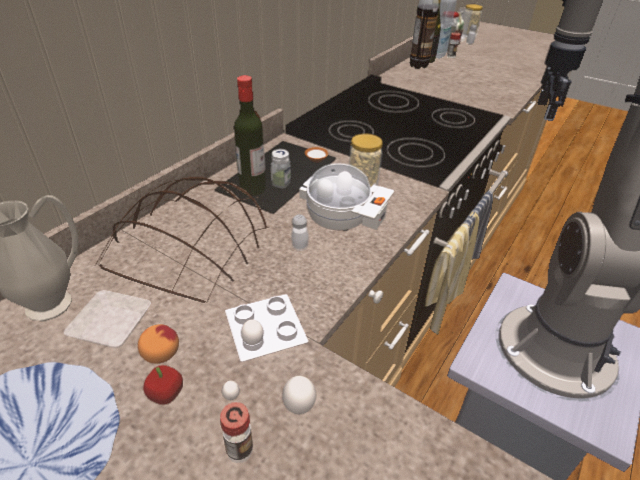

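```bash
cat > h.py <<'E'
from station import robot, fingers, vision, workorder, recognise
import cv2, numpy as np
C={n:vision.calibration(n) for n in("scene","top")}
def proj(n,P):
    P=np.atleast_2d(P); c=C[n]; E=c["extrinsics"]; q=P@E[:3,:3].T+E[:3,3]
    s=np.c_[q[:,0],-q[:,1]]/-q[:,2:]; s=s*(1+c["k1"]*(s**2).sum(1,keepdims=True)); M=c["mtx"]
    return s*[M[0,0],M[1,1]]+M[:2,2]
def ray(n,uv):
    c=C[n];M=c["mtx"];d=(np.array(uv,float)-M[:2,2])/[M[0,0],M[1,1]]; s=d.copy()
    for _ in range(10): s=d/(1+c["k1"]*(s**2).sum())
    E=c["extrinsics"];R=E[:3,:3]; return -R.T@E[:3,3], R.T@np.array([s[0],-s[1],-1])
def at(n,uv,z):
    o,d=ray(n,uv); return o+d*(z-o[2])/d[2]
E
python3 - <<'E'
from h import *
t=cv2.imread("pics/top0.png"); s=cv2.imread("pics/scene0.png")
def crop(im,x,y,w,h,k): return cv2.resize(im[y:y+h,x:x+w],None,fx=k,fy=k,interpolation=cv2.INTER_CUBIC)
a=crop(t,150,215,130,140,3)
b=crop(s,215,280,115,140,3)
cv2.imwrite("pics/eggs.png",np.hstack([a,b]))
a=crop(t,370,175,100,120,4); b=crop(s,295,155,100,120,4); cv2.imwrite("pics/cook.png",np.hstack([a,b]))
def blob(im,lo,hi,box):
    x,y,w,h=box; m=cv2.inRange(cv2.cvtColor(im,cv2.COLOR_BGR2HSV)[y:y+h,x:x+w],lo,hi); M=cv2.moments(m,True); return M["m10"]/M["m00"]+x,M["m01"]/M["m00"]+y,M["m00"]
bt=blob(t,(3,150,120),(22,255,255),(400,260,60,30)); bs=blob(s,(3,150,120),(22,255,255),(350,185,50,40))
print(bt,bs,at("top",bt[:2],.088),at("scene",bs[:2],.088))
for n,uv,z in (("top",(216,266),.04),("scene",(250,331),.04),("top",(186,335),.025),("scene",(297,395),.025),("top",(168,286),.015),("top",(345,223),.07),("top",(507,211),.142),("top",(240,265),.007),("scene",(266,327),.007),("scene",(231,390),.015)): print(n,uv,at(n,uv,z).round(4))
E
```

```text
(427.27777777777777, 273.9888888888889, 90.0) (378.8723404255319, 200.48936170212767, 47.0) [ 0.46405162 -0.12486536  0.088     ] [ 0.46129066 -0.12170707  0.088     ]
top (216, 266) [0.4787 0.3272 0.04  ]
scene (250, 331) [0.4784 0.3338 0.04  ]
top (186, 335) [0.3293 0.3877 0.025 ]
scene (297, 395) [0.3338 0.3816 0.025 ]
top (168, 286) [0.4349 0.4379 0.015 ]
top (345, 223) [0.5728 0.046  0.07  ]
top (507, 211) [ 0.5874 -0.2728  0.142 ]
top (240, 265) [0.4847 0.2814 0.007 ]
scene (266, 327) [0.4789 0.2886 0.007 ]
scene (231, 390) [0.4352 0.4349 0.015 ]
```

View pics/eggs.png

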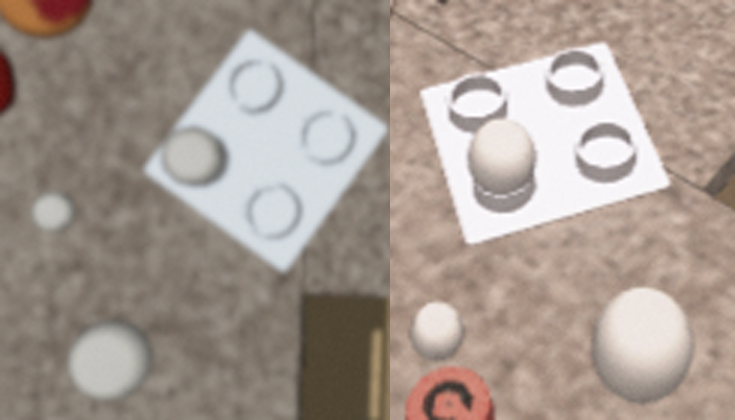

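View pics/cook.png

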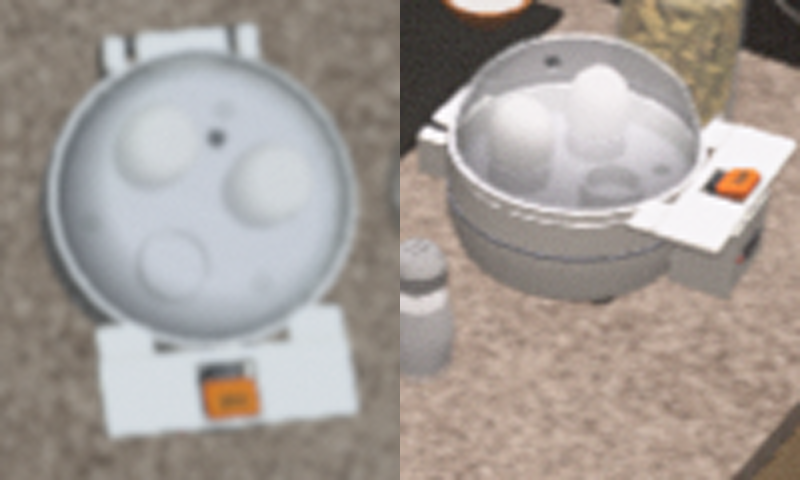

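```bash
cat > fit.py <<'E'
from h import *
from scipy.optimize import least_squares
def pts(p,L):
    c,s=np.cos(p[2]),np.sin(p[2]); L=np.array(L,float)
    return np.c_[p[0]+c*L[:,0]-s*L[:,1],p[1]+s*L[:,0]+c*L[:,1],L[:,2]]
T=lambda a,k,o:np.array(a)/k+o
cup=lambda f,z:[.036*np.cos(f),.036*np.sin(f),z]
def run(f,x0,names):
    for cams in (("top",),("scene",),("top","scene")):
        r=least_squares(lambda p:np.concatenate([f(p,n) for n in cams]),x0,loss="soft_l1"); print(names,cams,r.x.round(4),np.abs(r.fun).mean().round(2))
    return r.x
ou={"top":T([[110,437],[358,412],[230,393],[172,263],[157,147],[268,185]],4,[370,175])-.4,
 "scene":T([[317,250],[395,140],[339,183],[208,180],[120,128],[198,97]],4,[295,155])-.4}
def fc(p,n):
    L=[[-.122,.066,.082],[-.122,-.066,.082],[-.1075,0,.087],cup(p[3],.070),cup(p[3]-2.0944,.087),cup(p[3]+2.0944,.087)]
    e=proj(n,pts(p,L))-ou[n]
    if 1:
        d1=proj(n,pts(p,[L[4],L[5]]))-ou[n][4:]; d2=proj(n,pts(p,[L[5],L[4]]))-ou[n][4:]
        e[4:]=(d1 if np.abs(d1).sum()<np.abs(d2).sum() else d2)*.5
    return e.ravel()
if __name__=="__main__":
    k=run(fc,[.57,-.115,.1,2.5],"cooker")
    P=pts(k,[cup(k[3],.086),[-.1075,0,.088],[-.1075,.042,.082],[-.1075,-.042,.082],[.087,0,.074]]);print("seat,button,left,right,hinge",P.round(4))
    tu={"top":T([[250,30],[388,128],[285,272],[145,170],[194,157]],3,[150,215])-.33,"scene":T([[215,43],[278,185],[80,242],[30,90],[112,157]],3,[215,280])-.33}
    # order: back, right, front, left ; egg near left
    def ft(p,n): return (proj(n,pts(p,[[.067,.067,.007],[.067,-.067,.007],[-.067,-.067,.007],[-.067,.067,.007],[-.034,.034,.040]]))-tu[n]).ravel()
    t=run(ft,[.48,.285,-.6],"tray"); print("egg",pts(t,[[-.034,.034,.039]]))
    for n in("top","scene"): print(n,ft(t,n).round(1),fc(k,n).round(1))
E
python3 fit.py
```

```text
cooker ('top',) [ 0.5715 -0.1117  0.1252  2.6649] 0.36
cooker ('scene',) [ 0.571  -0.1137  0.1228  2.6355] 0.33
cooker ('top', 'scene') [ 0.5711 -0.1122  0.125   2.6559] 0.4
seat,button,left,right,hinge [[ 0.5375 -0.0995  0.086 ]
 [ 0.4645 -0.1256  0.088 ]
 [ 0.4592 -0.0839  0.082 ]
 [ 0.4697 -0.1673  0.082 ]
 [ 0.6575 -0.1013  0.074 ]]
tray ('top',) [ 0.486   0.2841 -0.5983] 0.43
tray ('scene',) [ 0.4824  0.2853 -2.1626] 3.99
tray ('top', 'scene') [ 0.4747  0.2852 -1.0664] 14.54
egg [[0.48801169 0.33134826 0.039     ]]
top [ 18.4   5.3  -1.   24.2 -20.2   4.6   0.6 -14.   -0.   -5.2] [-0.6  0.5  0.6 -0.1  0.4  1.   0.3 -0.2  0.1 -0.6  0.2 -0.1]
scene [-43.4   4.8  -0.8 -36.5  56.7  -1.8   2.2  41.7  -5.1  -4.2] [-0.4  0.3 -0.   0.2 -0.9 -0.7  0.1  0.4 -0.3  0.6 -0.1  0.9]
```

```bash
sed -i 's/\[\[215,43\],\[278,185\],\[80,242\],\[30,90\],/[[30,90],[215,43],[278,185],[80,242],/' fit.py; python3 fit.py | tail -6
python3 - <<'E'
from h import *
# reach checks
q0=robot.current_joint_positions(); print(q0)
for yaw in (7.2,97.2,-82.8):
  for p in ([.4645,-.1256,.088],[.48,.33,.05],[.5375,-.0995,.09],[.5375,-.0995,.2],[.65,-.1,.30]): 
    for o in ([180,0,yaw],):
      q=robot.inverse_kinematics(p,o); print(yaw,p,None if q is None else np.round(q,0))
E
```

```text
tray ('top',) [ 0.486   0.2841 -0.5983] 0.43
tray ('scene',) [ 0.4835  0.2855 -0.5943] 0.57
tray ('top', 'scene') [ 0.485   0.2846 -0.5972] 0.65
egg [[0.47596454 0.33180988 0.039     ]]
top [-0.3 -0.3  0.9  0.3 -0.1  1.2 -1.   0.8 -0.5  0.2] [-0.6  0.5  0.6 -0.1  0.4  1.   0.3 -0.2  0.1 -0.6  0.2 -0.1]
scene [-0.5 -0.8  0.2 -1.2  1.  -0.6 -1.4  0.5 -0.3 -1.1] [-0.4  0.3 -0.   0.2 -0.9 -0.7  0.1  0.4 -0.3  0.6 -0.1  0.9]
[63.7888632  17.81278772  0.80185256 86.60209606 -0.25170608 75.58467393
 -1.5569505 ]
7.2 [0.4645, -0.1256, 0.088] [ 28.  20. -18. 109.   8.  52. -77.]
7.2 [0.48, 0.33, 0.05] [  -8.   39.  -42.   94.   29.   58. -142.]
7.2 [0.5375, -0.0995, 0.09] [ 23.  27. -19.  99.  10.  56. -83.]
7.2 [0.5375, -0.0995, 0.2] [ 24.  21. -20.  91.   7.  70. -80.]
7.2 [0.65, -0.1, 0.3] [ 18.  32. -19.  60.  10.  89. -82.]
97.2 [0.4645, -0.1256, 0.088] [ 37.  22. -29. 109.  13.  53.   8.]
97.2 [0.48, 0.33, 0.05] [ -4.  41. -48.  94.  35.  61. -56.]
97.2 [0.5375, -0.0995, 0.09] [ 33.  29. -33.  98.  18.  58.   1.]
97.2 [0.5375, -0.0995, 0.2] [ 33.  22. -33.  91.  13.  71.   5.]
97.2 [0.65, -0.1, 0.3] [ 23.  33. -30.  60.  16.  90.   5.]
-82.8 [0.4645, -0.1256, 0.088] [  17.   19.   -4.  109.    2.   51. -161.]
-82.8 [0.48, 0.33, 0.05] [  3.  48. -62.  94.  46.  67. 116.]
-82.8 [0.5375, -0.0995, 0.09] [  11.   26.   -3.   99.    2.   55. -166.]
-82.8 [0.5375, -0.0995, 0.2] [  15.   20.   -8.   91.    3.   69. -166.]
-82.8 [0.65, -0.1, 0.3] [  10.   31.   -4.   61.    2.   89. -167.]
```

The job's egg is the medium one standing in the tray, at top (216,266) and scene (250,331). The look-alikes lie loose on the worktop: a large egg at top (186,335) and a small one at top (168,286). The close crop confirms the choice. The free cup is at the front left of the rack, top (413,241), and the cooker and tray fits agree between both cameras to about 2 mm. Next I press the button.

```bash
cat >> h.py <<'E'
YAW=.125; YD=np.degrees(YAW); HX,HY,HZ=.6575,-.1013,.074; O=[180,0,YD]
ux=np.array([np.cos(YAW),np.sin(YAW)]); uy=np.array([-np.sin(YAW),np.cos(YAW)])
def tcp(th,r,h,y=0,hw=.011):
    "TCP with the finger's lower front corner at (r,h) of the lid at angle th"
    X=-r*np.cos(th)+h*np.sin(th)+hw; Z=HZ+r*np.sin(th)+h*np.cos(th)+.017
    p=np.array([HX,HY])+ux*X+uy*y; return [p[0],p[1],Z]
def st(): print("t",round(robot.current_time_s(),2),"tcp",robot.current_tool_pos().round(4),"F",np.round(robot.current_contact_force(),2))
E
python3 - <<'E'
from h import *
R=.200
fingers.gripper_to(0.0,20)
robot.move_to(tcp(0,R,.06),O); st()
bad=[th for th in np.arange(0,1.71,.1) if robot.inverse_kinematics(tcp(th,R,.011),O) is None]; print("bad",bad)
robot.line_to(tcp(0,R,.024),velocity=.08); st()
print(robot.line_to(tcp(0,R,.009),velocity=.01,f_stop=8)); st()
for th in (.02,.04,.07,.1):
    robot.line_to(tcp(th,R,.011),velocity=.03); st()
im=vision.grab_frame("scene"); cv2.imwrite("pics/a.png",cv2.resize(im[140:260,270:430,::-1],None,fx=4,fy=4))
E
```

```text
t 3.36 tcp [ 0.4699 -0.1264  0.1512] F [-0.26 -0.78 -0.28]
bad []
t 3.96 tcp [ 0.4701 -0.125   0.115 ] F [ 0.08 -0.51  0.72]
True
t 5.32 tcp [ 0.4694 -0.125   0.101 ] F [-1.67 -0.19  5.05]
t 5.67 tcp [ 0.4705 -0.1249  0.1062] F [-1.38  1.    2.96]
t 5.96 tcp [ 0.4709 -0.1249  0.1103] F [-0.07 -0.14  3.72]
t 6.31 tcp [ 0.4715 -0.1248  0.1163] F [-0.56 -0.17  3.06]
t 6.66 tcp [ 0.4724 -0.1247  0.1222] F [1.17 0.21 3.1 ]
```

View pics/a.png

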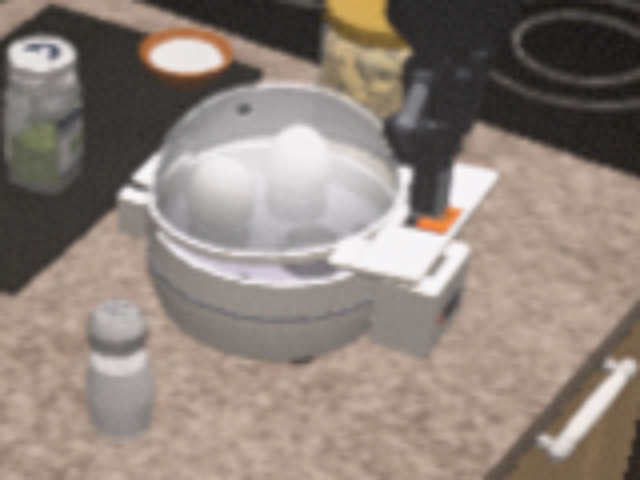

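The lid is unlatched and raised about 0.1 rad with the finger on the button (about (435,215) in the crop), and the force holds near 3 N. I carry on along the arc.

```bash
python3 - <<'E'
from h import *
R=.200
for th in np.r_[.2:1.6:.1,1.62,1.68]:
    robot.line_to(tcp(th,R,.011),velocity=.07)
    print(round(th,2),np.round(robot.current_contact_force(),1),end=" ")
robot.pause(.3); st()
im=vision.grab_frame("scene"); cv2.imwrite("pics/b.png",cv2.resize(im[80:260,250:450,::-1],None,fx=3,fy=3))
E
```

```text
0.2 [-0.7 -0.4  2.9] 0.3 [0.6 0.4 2. ] 0.4 [ 1.7 -0.4  1.8] 0.5 [1.2 1.  1.6] 0.6 [1.1 0.2 2.3] 0.7 [ 1.2 -0.1  1.4] 0.8 [ 2.4 -0.9  0.7] 0.9 [ 2.3 -1.   0.8] 1.0 [ 2.  -1.7  0.6] 1.1 [ 2.5 -0.2  0.3] 1.2 [ 1.4 -0.7  0.2] 1.3 [ 2.4 -0.9  0.2] 1.4 [ 1.8 -0.7  0.1] 1.5 [ 2.2 -0.7 -0.5] 1.62 [ 2.5  0.  -0.4] 1.68 [0.9 0.8 0.1] t 13.89 tcp [ 0.7005 -0.0959  0.2887] F [ 0.03 -0.14 -0.83]
```

View pics/b.png

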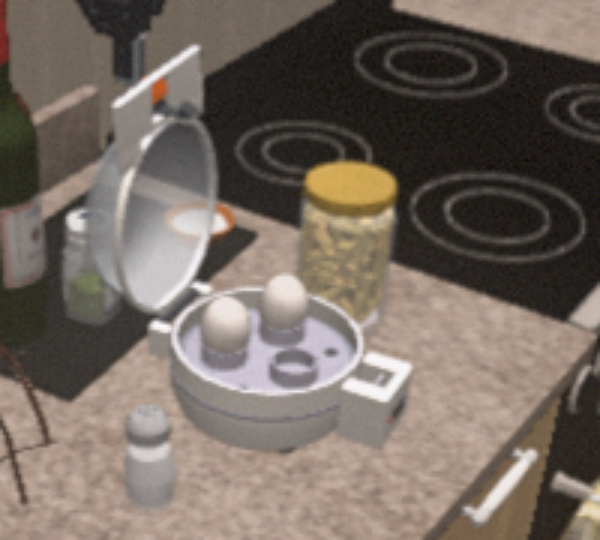

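The lid is fully open, its ledge upright at crop (160,95), and the free cup is clear at (295,368). I back out and go to the egg.

```bash
python3 - <<'E'
from h import *
p=np.array(tcp(1.68,.2,.011)); p[:2]+=ux*.02; robot.line_to(p,velocity=.08)
p[2]=.37; robot.line_to(p,velocity=.2)
robot.line_to([.53,.1,.37],velocity=.3)
fingers.gripper_to(.8,20)
E=[.476,.3318,.039]
robot.move_to([E[0],E[1],.16],[180,0,11]); st()
robot.line_to([E[0],E[1],.085],velocity=.1); st()
t=vision.grab_frame("top"); s=vision.grab_frame("scene")
print(proj("scene",[[.5375,-.0995,.07]]),proj("top",[[.5375,-.0995,.07]]))
k=3
a=cv2.resize(t[170:300,370:470],None,fx=k,fy=k);b=cv2.resize(s[250:380,195:325],None,fx=k,fy=k)
cv2.imwrite("pics/c.png",np.hstack([a,b])[:,:,::-1])
E
```

```text
t 18.15 tcp [0.478  0.3306 0.1611] F [ 1.15 -0.05 -0.12]
t 19.05 tcp [0.4765 0.3322 0.0857] F [0.53 0.22 1.48]
[[346.67522887 200.0003122 ]] [[412.88826336 240.09265708]]
```

View pics/c.png

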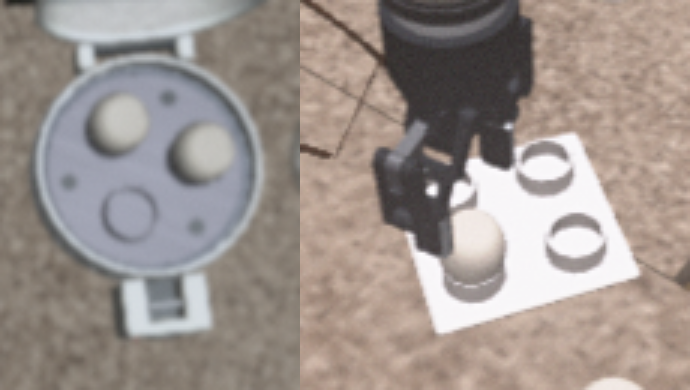

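```bash
python3 - <<'E'
from h import *
E=[.476,.3318,.041]
print(robot.line_to(E,velocity=.06,f_stop=6)); st()
fingers.gripper_to(0.0,20); print(robot.current_finger_gap(),robot.current_gripper_force()); st()
robot.line_to([E[0],E[1],.09],velocity=.05); print(robot.current_finger_gap(),robot.current_gripper_force())
robot.line_to([E[0],E[1],.25],velocity=.15)
robot.line_to([.5365,-.100,.25],[180,0,-21],velocity=.2); st()
robot.line_to([.5365,-.100,.135],velocity=.1); st()
t=vision.grab_frame("top"); s=vision.grab_frame("scene")
a=cv2.resize(t[170:300,370:470],None,fx=3,fy=3);b=cv2.resize(s[130:260,280:420],None,fx=3,fy=3)
cv2.imwrite("pics/d.png",np.hstack([a,b])[:,:,::-1]); print(proj("scene",[.5365,-.1,.133]),proj("scene",[.5365,-.1,.07]))
E
```

```text
False
t 20.03 tcp [0.4762 0.3321 0.0413] F [-0.56  0.6  -0.75]
0.48552770234066545 20.142640471458435
t 20.38 tcp [0.4764 0.332  0.0415] F [-0.09  0.12  1.92]
0.49153252766741123 20.358211398124695
t 25.06 tcp [ 0.5366 -0.0987  0.25  ] F [0.26 0.86 0.41]
t 26.36 tcp [ 0.5372 -0.1001  0.1358] F [-0.51 -0.11  0.21]
[[348.89271943 178.40659659]] [[347.12475559 200.0461897 ]]
```

View pics/d.png

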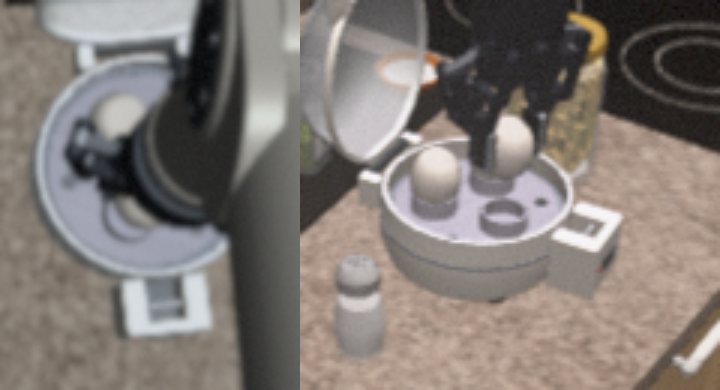

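```bash
python3 - <<'E'
from h import *
x,y=.5362,-.0996
robot.line_to([x,y,.102],velocity=.06); st()
print(robot.line_to([x,y,.0880],velocity=.02,f_stop=5)); robot.pause(.2); st()
print(robot.current_finger_gap())
if robot.current_tool_pos()[2]<.093:
    fingers.gripper_to(.68); robot.pause(.3); st()
    robot.line_to([x,y,.13],velocity=.06); robot.line_to([x,y,.25],velocity=.2)
    robot.line_to([.45,.1,.30],velocity=.3)
t=vision.grab_frame("top"); s=vision.grab_frame("scene")
a=cv2.resize(t[170:300,370:470],None,fx=3,fy=3);b=cv2.resize(s[130:260,280:420],None,fx=3,fy=3)
cv2.imwrite("pics/e.png",np.hstack([a,b])[:,:,::-1])
E
```

```text
t 27.16 tcp [ 0.5363 -0.0996  0.1019] F [ 0.65 -0.1  -0.57]
True
t 27.91 tcp [ 0.5357 -0.1008  0.0909] F [ 0.48 -1.84  1.94]
0.4867595668798953
t 28.52 tcp [ 0.5353 -0.1     0.0907] F [ 1.22 -0.85  0.12]
```

View pics/e.png

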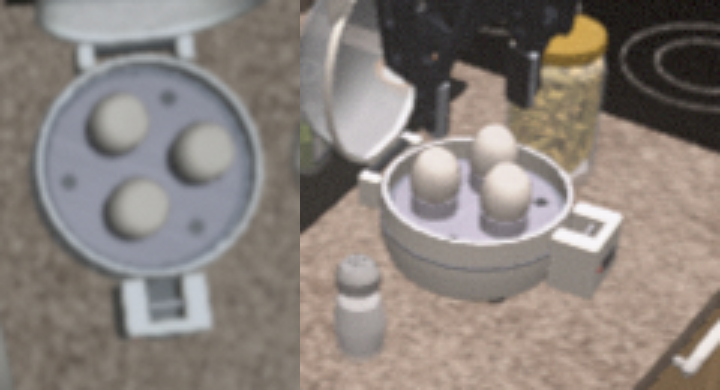

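The egg stands upright in the free cup, at top crop (137,208) and scene crop (507,195). The others have not moved. Before going behind the lid I check how close the bottle is.

```bash
python3 - <<'E'
from h import *
print(at("scene",(250,188),0),at("top",(393,135),0),at("scene",(246,82),.3), at("top",(417,52),.3))
for a in((1.65,.2,.026),(1.65,.2,.008),(0.,.2,.004)): print(tcp(*a,y=.042), robot.inverse_kinematics(tcp(*a,y=.042),O) is not None, robot.inverse_kinematics(tcp(*a,y=-.042),O) is not None)
E
```

```text
[ 0.83645994 -0.07431713  0.        ] [ 0.80048574 -0.06825862  0.        ] [ 0.83479223 -0.08707154  0.3       ] [ 0.83014361 -0.06832312  0.3       ]
[np.float64(0.70459481384811), np.float64(-0.05305201984296203), np.float64(0.2883158625818087)] True True
[np.float64(0.6867912450441693), np.float64(-0.055289129712545924), np.float64(0.28974003858032993)] True True
[np.float64(0.46473830209147726), np.float64(-0.08319122258617623), np.float64(0.095)] True True
```

```bash
python3 - <<'E'
from h import *
Y=.042;R=.199
fingers.gripper_to(0.0,20)
p=np.array(tcp(1.65,R,.024,Y)); 
robot.line_to([.5,.02,.375],O,velocity=.25)
robot.line_to([p[0],p[1],.375],velocity=.2)
print(robot.line_to(p,velocity=.12,f_stop=10)); st()
for th in np.r_[1.65:.05:-.1]:
    s=robot.line_to(tcp(th,R,.008,Y),velocity=.07,f_stop=15)
    print(round(th,2),s,np.round(robot.current_contact_force(),1),end=" ")
    if s: break
st()
s=vision.grab_frame("scene"); cv2.imwrite("pics/f.png",cv2.resize(s[100:260,250:450,::-1],None,fx=3,fy=3))
E
```

```text
False
t 34.44 tcp [ 0.7028 -0.0532  0.2889] F [ 0.1  -0.01  0.87]
1.65 False [2.  0.2 2.9] 1.55 False [1.9 1.  2.3] 1.45 False [2.7 1.1 0.8] 1.35 False [ 2.6 -0.3  0.9] 1.25 False [2.4 1.4 0.7] 1.15 False [2.2 1.6 1.7] 1.05 False [1.7 1.5 1.3] 0.95 False [2.2 0.9 1.7] 0.85 False [1.4 0.3 1.3] 0.75 False [ 0.7 -0.1  2.8] 0.65 False [ 1.1 -0.4  2.8] 0.55 False [ 1.  -0.5  3.4] 0.45 False [0.5 0.9 3.1] 0.35 False [ 0.7 -0.2  3.9] 0.25 False [-0.1 -0.3  3. ] 0.15 False [-0.3  0.3  2.9] t 41.32 tcp [ 0.4689 -0.0827  0.1286] F [-0.33  0.3   2.93]
```

View pics/f.png

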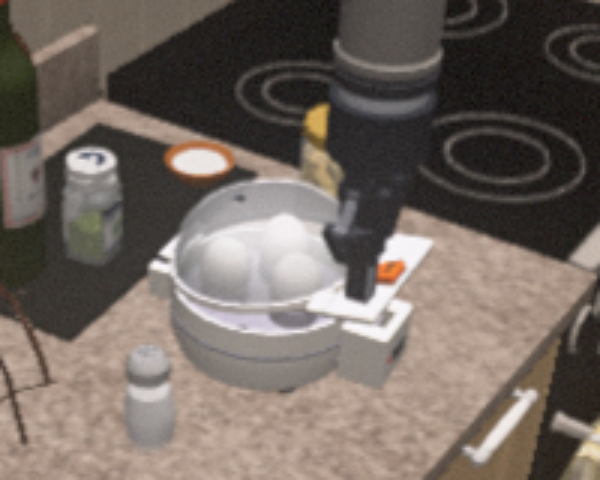

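The lid is nearly shut, about 0.15 rad, with the finger on the left of the ledge at crop (360,285), clear of the button. Now I push it to latch.

```bash
python3 - <<'E'
from h import *
Y=.042;R=.199
robot.line_to(tcp(.06,R,.008,Y),velocity=.05); st()
print(robot.line_to(tcp(0,R,.003,Y),velocity=.02,f_stop=14)); st()
robot.pause(.2); st()
z0=tcp(0,R,.012,Y); robot.line_to(z0,velocity=.02); st()
z0[2]=.125; robot.line_to(z0,velocity=.03); st()
z0[2]=.3; robot.line_to(z0,velocity=.15); robot.line_to([.4,.1,.3],velocity=.2); st()
t=vision.grab_frame("top"); s=vision.grab_frame("scene")
a=cv2.resize(t[170:300,370:470],None,fx=3,fy=3);b=cv2.resize(s[130:260,280:420],None,fx=3,fy=3)
cv2.imwrite("pics/g.png",np.hstack([a,b])[:,:,::-1])
E
```

```text
t 41.88 tcp [ 0.4666 -0.083   0.1108] F [0.12 0.04 2.65]
True
t 42.58 tcp [ 0.4658 -0.0831  0.0983] F [-2.34  0.21 10.6 ]
t 42.77 tcp [ 0.4658 -0.0831  0.0984] F [-2.29  0.7  10.43]
t 43.2 tcp [ 0.4651 -0.083   0.1024] F [ 0.58 -0.73  0.47]
t 44.08 tcp [ 0.4656 -0.0831  0.1249] F [-0.46  0.64 -0.36]
t 46.52 tcp [0.4003 0.0988 0.2998] F [ 0.63 -0.52  0.04]
```

View pics/g.png

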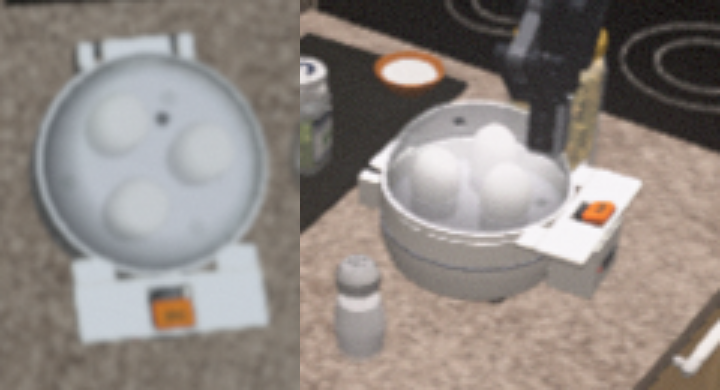

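The lid is latched shut, with its ledge flat at scene crop (580,215). All three eggs stand upright under the dome, and nothing touches the robot. I hand the job in.

```bash
python3 -c "
from station import workorder
print(workorder.close_job())"
```

```text
the job is handed in; nothing more can be done
None
```

The egg stands upright in the free cup, the lid opened gently and is latched shut again, nothing else was visibly disturbed, and the job was handed in at about 47 s of the 72 s (no verdict was returned).

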